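# Hold a gold bar against the sprung stop of a marking station

## Robot

A 7-joint arm with a two-finger parallel gripper is mounted at the origin on the work surface. World frame = base frame: x ahead of the robot, y to its left, z up, the work surface at z = 0. Lengths are in mm, angles in degrees, forces in N, time in s.
With the tool pointing down it reaches from about 400 to 850 mm from the base axis. Payload 10.4 kg.
Tool frame: the origin (TCP) lies on the centre line of the jaws, within the pads' length; the fingertips stand bot.tips_ahead ahead of it and the grasp point (between the pads) is the TCP (bot.tips_ahead is the distance from the TCP to the fingertips, in mm); y points along the fingers, z is the direction in which the jaws open and shut, and the axes are right-handed (so a half turn about y gives the same grasp; the last joint's range is limited). The gripper opens to 85 mm and grips with 20 to 120 N. Pads are 22 mm wide; open, the fingers measure 114 mm over their backs; the gripper's body (76 mm by 85 mm) begins 54 mm behind the grasp point. The pads swing forward as they close: fully open they stand 13 mm farther back than shut.
Start: joints at [73.992, 19.034, -3.707, 83.658, 1.238, 77.344, -5.071], TCP at [158.762, -604.519, 250.338] pointing down, gripper open.
Joint ranges: [-148.97, 148.97], [-28.65, 121.19], [-84.17, 76.75], [9.2, 138.47], [-72.65, 252.65], [3.7, 117.97], [-149.18, 149.18]. Speed limits (degrees/s): [127.2, 127.2, 159.86, 159.86, 180, 180, 180].

## Interface

Orientations are given as [roll, pitch, yaw] about the fixed x, y, z axes, in that order (R = Rz(yaw) Ry(pitch) Rx(roll)).
In Python, from rig import bot, release, close, kin, viewer gives the robot as it stands. Calls block until the motion is done:
- bot.goto(position, orientation): joint-space move of the TCP to a pose.
- bot.move_straight(position, rotation=None, v=150): straight line of the TCP; rotation=None keeps the orientation; v is the mean speed in mm/s.
- bot.set_joints(angles): joint-space move.
- release() and close(newtons=None): open the fingers fully, or close them until they stop; newtons is the grip in N (None keeps the last).
- bot.dwell(seconds).
- kin.inverse_kinematics(position, orientation): joint angles nearest the present ones, or None.
- bot.state(): the state.
- viewer.get_image(name): name is "side" or "top" or "wrist"; returns the picture (480x640x3 uint8, red, green, blue); there is no depth.
- viewer.calibration(name): a dict with "mtx" (3x3 intrinsics, pixels), "R" (3x3) and "t" (3): a world point X has camera coordinates R X + t. Camera axes: x right, y down, z forward; pixel columns grow to the right and rows downward; lengths in mm; the calibration is good to about 2 mm. A picture is of the moment at which its call begins: read the wrist's pose just before it. calibration takes no time and is no camera call; for the wrist camera it gives the pose at the moment of the call.
A pose or a line that the arm cannot do raises bot.MotionError and nothing moves.
- bot.close_job(): hands the job in, once; it reports no verdict.
The state is a dict: "t": time; "joint_pos": joint angles; "qd": joint speeds; "joint_torque": joint torques, N m; "position": TCP position; "ee_rot": TCP orientation; "contact_force": force on the tool from outside, world axes, zero at the start; "moment": the same for the moment, N m; "grip_width": finger opening in mm.
Only numpy, scipy, OpenCV 4.12 (cv2) and the standard library are available. Lean on these libraries where they do the work, as an engineer would, in place of code of your own. Each camera call takes 0.05 s, during which the arm holds its last target. There are 200 camera calls.

## Task

Lift the loose orange dust cover off the marking station and stand it upright on the bench, clear of the station. Then bring the gold bar onto the station's plate, lying flat and lengthwise between the white lines, and ease it end-on against the sprung plunger until the bar meets the blue stop block, pushing firmly but without ramming it. Finish still holding the bar pressed home against the block, as the spring would push it back, and leave the silver bar, crucible and brass weight where they are.

Things in the scene. Friction and masses are not known exactly. Their poses are not given: they have to be found in the camera images.
- station: Fixed marking station. Dark steel plate 110 (x) by 290 (y, from -120 to +170) by 20 mm thick. Origin: at bench level, right below the middle of the stop block's face; z up. The bar lies on the plate at -y and is pushed along the station's +y. Two white lines along y, from -20 to -104, lie 16 mm either side of the plunger's axis (x = 0).
- marking_head (a point): Centre of the white marking head (70 by 55 by 55 mm, lens 12 mm out to -y) on a grey column at the +y end of the plate, over station y = 100 to 168; its top is 152 mm above the bench. It is 140 mm in +y from the stop face. Keep clear of it.
- cover: Loose orange dust cover, a box open below, 70 (x) by 84 (y) by 48 mm high, walls 3 mm, standing on the plate over block and plunger with a few mm play; rises 32 mm or more to come clear. On its roof, in the middle, a black upright grip rib 14 (x) by 44 (y) by 36 mm high. Origin: centre of its open underside. About 120 g.
- stop_block: Blue hard-stop block fixed on the plate, 50 (x) by 26 (y) by 30 mm high. Origin: bottom edge of its face, on the plate, in the middle; the face looks to -y of the station, and the block extends to +y from it. Axes as the station's. Under the cover at the start.
- plunger_tip (a point): Centre of the free end of the steel plunger, a 12 mm diameter pin along the station's y, axis 10 mm above the plate (30 mm above the bench), standing 12 mm out of the block's face when free. The point moves with the plunger.
- plunger (a joint): Travel of the sprung plunger into the block, m: 0 when free, 0.012 when its end is level with the block's face (bar home). Spring: about 3 N at the start of its travel, about 9 N at 0.012.
- cover_grip (a point): Point in the cover's grip rib, 74 mm above the cover's underside (26 mm above its roof, 10 mm below the rib's top).
- gold_bar: Loose gold-coloured bar, 28 (x) by 60 (y, its long side) by 20 mm high, about 0.37 kg, lying on the bench. Origin: centre of its underside. Both ends are alike.
- silver_bar: Silver-coloured bar of the same size, lying on the bench; leave alone. Origin: centre of its underside.
- crucible: White open crucible, 64 mm across, 60 mm high; leave alone. Origin: centre of its underside.
- weight: Brass balance weight with a knob on top, 36 mm across, 50 mm high; leave alone. Origin: centre of its underside.
Mind the look-alikes: they are no part of the job. Several things have the shape of the gold_bar; the one meant has the colours described above. Of the things shaped like the cover, the orange one is meant.

How it is judged (in metres and radians):
On the way, in this order (a step that is already met when the one before it is completed fails the run):
1. the cover stands upright on the bench, let go and clear of the station (horizontal distance between cover and station above 0.08 m and height (world z) of cover below 0.006 m and angle between cover's own z axis and vertical below 0.1 rad and contact force between cover and station below 0.05 N and contact force between the fingers and cover below 0.05 N), for 0.2 s.
2. the gold bar is flat on the plate, lengthwise between the lines, in front of the plunger (x of gold_bar in the frame of station between -0.009 and 0.009 m and angle between the y axis of gold_bar and the y axis of station, either way round below 0.09 rad and angle between gold_bar's own z axis and vertical below 0.09 rad and z of gold_bar in the frame of station between 0.016 and 0.028 m and y of gold_bar in the frame of station between -0.11 and -0.02 m), for 0.1 s.
At the end, for the whole second after the job is handed in: Fingers hold the bar home: plunger in over 10.5 mm, 1.5 to 45 N on the block, at rest, within 5 deg of flat and lengthwise, under 9 mm off axis, at most 8 mm off the plate. Cover upright on the bench, let go, off the station. Bystanders within 25 mm of their places (all of step 1 and x of gold_bar in the frame of station between -0.009 and 0.009 m and angle between the y axis of gold_bar and the y axis of station, either way round below 0.09 rad and angle between gold_bar's own z axis and vertical below 0.09 rad and z of gold_bar in the frame of station between 0.016 and 0.028 m and value of joint plunger above 0.0105 m and contact force between gold_bar and stop_block between 1.5 and 45 N and contact force between the fingers and gold_bar above 1 N and linear speed of gold_bar below 0.01 m/s and distance of each of silver_bar, crucible, weight from where it was at the start of the episode below 0.025 m); the arm keeps its last pose, push and grip.
It fails at once if the silver bar is moved more than 25 mm (distance of silver_bar from where it was at the start of the episode above 0.025 m).
It fails at once if the crucible is moved more than 25 mm (distance of crucible from where it was at the start of the episode above 0.025 m).
It fails at once if the brass weight is moved more than 25 mm (distance of weight from where it was at the start of the episode above 0.025 m).
It fails at once if the bar is rammed into the stop block (over 60 N) (contact force between gold_bar and stop_block above 60 N).
It also fails if it takes over 67 s, if anything falls off the work surface, if the arm or the gripper's body presses on something with over 40 N, if the wrist force passes 120 N, or if a joint passes its speed limit or range.

## Working session

There is one attempt and no reset: what is moved stays moved. The work goes in short steps, each a Python script; the robot and the scene stay as the last script left them, time stands still between calls to the robot, and variables do not carry over. Pictures are saved under pics/ and viewed, about 8 in all and at most 12, crops included, and the job is handed in when it is done.

```bash
mkdir -p pics; ls; python3 - <<'E'
from rig import bot, viewer
import cv2, numpy as np
print(bot.state(), bot.tips_ahead)
for n in ("top","side"):
    im=viewer.get_image(n); cv2.imwrite(f"pics/{n}0.png",im[:,:,::-1])
    print(n,{k:np.round(v,3).tolist() for k,v in viewer.calibration(n).items()})
E
```

```text
pics
{'t': 0.0, 'joint_pos': array([73.99151391, 19.07000125, -3.70836948, 83.70588167,  1.2371945 ,
       77.34537853, -5.07010969]), 'qd': array([ 0.03083782,  0.01697543,  0.08910875,  0.00425509, -0.05676083,
       -0.00514849, -0.04515807]), 'joint_torque': array([ 4.82711730e-04, -6.25452805e+01,  4.92941123e-02, -3.91599476e+01,
        1.61906413e-02,  1.00878283e-02,  2.61393450e-05]), 'position': array([ 158.66113577, -604.15346708,  249.53852412]), 'ee_rot': array([-9.00813604e+01, -3.09849369e-03, -1.65283452e+02]), 'contact_force': array([-0.58052196, -0.58969363,  0.27494832]), 'moment': array([ 0.01416951, -0.01431967,  0.01353569]), 'grip_width': 85.2991983602141} 19.0
top {'mtx': [[568.292, 0.0, 320.363], [0.0, 568.292, 243.505], [0.0, 0.0, 1.0]], 'R': [[0.005, -1.0, 0.03], [-0.99, -0.009, -0.139], [0.139, -0.029, -0.99]], 't': [14.816, 626.764, 1045.734]}
side {'mtx': [[518.869, 0.0, 322.459], [0.0, 518.869, 243.768], [0.0, 0.0, 1.0]], 'R': [[-0.949, -0.314, -0.021], [-0.153, 0.52, -0.84], [0.275, -0.794, -0.542]], 't': [605.793, 149.699, 982.718]}
```

View pics/top0.png

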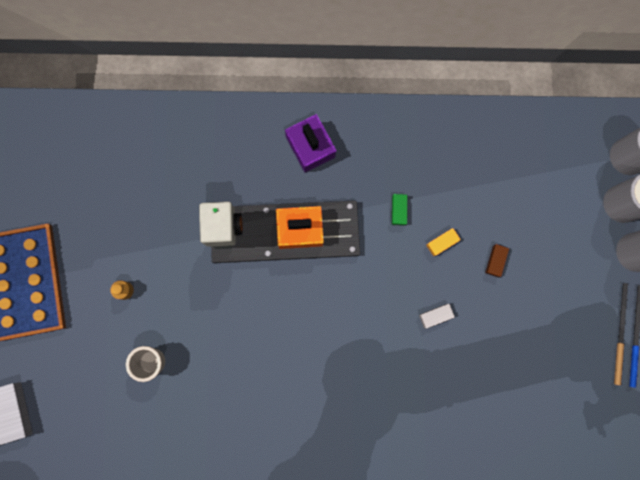

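View pics/side0.png

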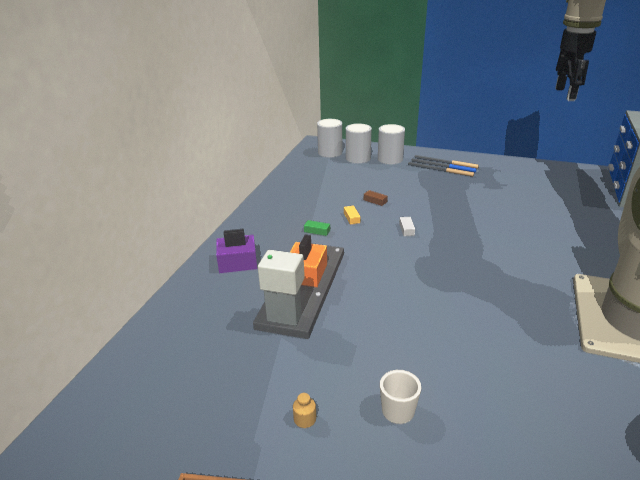

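Top view: cover at pixel (300,226), station white lines (325–350, 221/236), gold bar (444,242), silver (437,316), purple decoy cover (310,143), weight (120,289), crucible (144,364). The side view agrees. Next are coarse positions, then a wrist-camera close-up.

```bash
cat > h.py <<'E'
import numpy as np, cv2
from rig import bot, release, close, kin, viewer
def snap(n, name=None):
    cal=viewer.calibration(n); im=viewer.get_image(n)
    if name: cv2.imwrite(f"pics/{name}.png",im[:,:,::-1])
    return im,cal
def ray(cal,px,z):
    px=np.atleast_2d(np.float64(px)); K,R,t=(np.array(cal[k],float) for k in("mtx","R","t")); t=t.ravel()
    C=-R.T@t; d=np.c_[px,np.ones(len(px))]@np.linalg.inv(K).T@R
    return C+d*((z-C[2])/d[:,2])[:,None]
def blobs(im,lo,hi,amin=30):
    m=cv2.inRange(cv2.cvtColor(im,cv2.COLOR_RGB2HSV),np.array(lo),np.array(hi))
    cs,_=cv2.findContours(m,cv2.RETR_EXTERNAL,cv2.CHAIN_APPROX_NONE)
    return sorted([c[:,0,:] for c in cs if cv2.contourArea(c)>=amin],key=lambda c:-cv2.contourArea(c))
def rect(cal,c,z):
    p=ray(cal,c,z)[:,:2]; (x,y),(w,h),a=cv2.minAreaRect(p.astype(np.float32))
    if w<h: w,h,a=h,w,a+90
    return np.round([x,y,w,h,(a+90)%180-90],1)   # angle: long side, world
E
python3 - <<'E'
from h import *
im,cal=snap("top")
for n,lo,hi,z in (("orange",(3,200,150),(14,255,255),68),("gold",(15,150,120),(28,255,255),20),("silver",(0,0,150),(179,50,255),20)):
    for c in blobs(im,lo,hi,20)[:8]: print(n,c.mean(0).round(),len(c),rect(cal,c,z))
E
```

```text
orange [298. 226.] 155 [655.3  59.9  82.7  70.5 -89.4]
gold [443. 242.] 73 [ 635.4 -224.1   64.1   28.4  -58. ]
gold [119. 289.] 49 [5.376e+02 4.039e+02 3.250e+01 3.060e+01 4.000e-01]
gold [312. 240.] 84 [634.2  37.2  64.2  27.  -61. ]
gold [ 39. 315.] 29 [488.4 551.5  19.1  18.7   4.1]
gold [  7. 321.] 31 [475.9 610.3  19.   16.9 -89.7]
gold [  5. 303.] 29 [509.7 616.8  19.3  17.  -89.7]
gold [ 37. 297.] 29 [522.  558.8  20.   18.6  75.5]
gold [ 34. 279.] 30 [555.7 565.8  19.2  17.2 -89.6]
silver [469.  73.] 446 [ 978.9 -276.1  359.7   67.8   89.7]
silver [256.  66.] 347 [992.3 157.1 268.9  39.9 -89.7]
silver [141.  64.] 214 [993.5 381.7 180.8  36.4 -89. ]
silver [215. 222.] 132 [671.6 225.9  77.6  60.6   1.5]
silver [  9. 415.] 144 [308.3 597.1 101.9  44.6  15.6]
silver [143. 364.] 100 [398.8 352.4  65.6  64.7 -89.8]
silver [437. 316.] 80 [ 490.7 -208.1   59.9   28.   -68.9]
silver [636. 191.] 64 [ 743.2 -616.4   66.3   16.4   -4.3]
```

```bash
python3 - <<'E'
from h import *
for p,y in (((655,20,330),-90),((655,20,330),90),((635,-224,22),-58),((635,-224,22),122),((660,-30,42),-90),((660,-30,42),90)):
    print(p,y,kin.inverse_kinematics(p,[-90,0,y]))
bot.goto((640,0,330),[-90,0,-90]); 
im,cal=snap("wrist","w1"); print(bot.state()["t"],bot.state()["position"],-cal["R"].T@cal["t"])
E
```

```text
(655, 20, 330) -90 [ 27.05063294  29.10701467 -50.4932298   68.88301815  22.05164499
  91.49540826 -19.00241202]
(655, 20, 330) 90 None
(635, -224, 22) -58 [ 43.98282989  43.31809631 -40.83958604  85.85960272  30.45081582
  62.28067856  28.5238459 ]
(635, -224, 22) 122 [  25.32199773   37.07164315  -13.48351614   87.04548322    9.64529314
   57.02361945 -138.79348518]
(660, -30, 42) -90 [ 26.70492754  39.83472897 -39.2903245   87.60977686  27.24123043
  62.3987828  -18.85239848]
(660, -30, 42) 90 [ -43.795369     54.24750341   65.85929036   91.8108952   -52.24558088
   69.50018364 -146.95171663]
2.9417 [640.02681076  -1.06568171 329.83519349] [641.96094906  84.9468717  450.16166635]
```

View pics/w1.png

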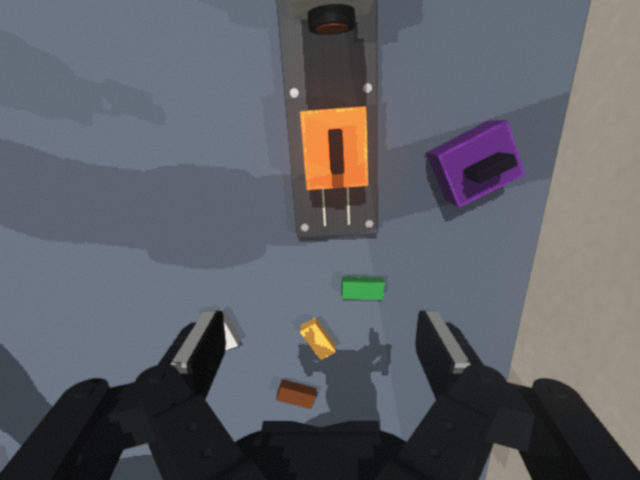

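Wrist view: cover roof spans (302–368, 108–189), rib (336,152), white lines from (325,190) to (325,226) and (348,188) to (350,224), plate end edge at row ~238, gold bar (317,339). Measuring these now.

```bash
cat > m1.py <<'E'
from h import *
def station(im,cal,box):
    x0,x1,y0,y1=box; g=cv2.cvtColor(im,cv2.COLOR_RGB2GRAY)[y0:y1,x0:x1]
    m=(g>130).astype(np.uint8); n,l,s,c=cv2.connectedComponentsWithStats(m); L=[]
    for i in range(1,n):
        if s[i,3]>15 and s[i,2]<12:
            ys,xs=np.nonzero(l==i); w=g[ys,xs].astype(float)
            p=ray(cal,np.c_[xs+x0,ys+y0],20)[:,:2]
            v=cv2.fitLine(p.astype(np.float32),cv2.DIST_L2,0,.01,.01).ravel(); v*=np.sign(v[1])
            L.append((p.mean(0),p[:,1].min(),p[:,1].max(),np.degrees(np.arctan2(v[1],v[0]))))
    return L
E
python3 - <<'E'
from m1 import *
im=cv2.imread("pics/w1.png")[:,:,::-1].copy(); cal=viewer.calibration("wrist")
for l in station(im,cal,(312,362,180,232)): print("line",l)
for n,lo,hi,z in (("orange",(3,150,100),(25,255,255),68),):
    for c in blobs(im,lo,hi,50)[:4]: print(n,c.mean(0).round(),len(c),"z68",rect(cal,c,68),"z20",rect(cal,c,20))
m=cv2.cvtColor(im,cv2.COLOR_RGB2GRAY)[112:184,308:362]<60
cs,_=cv2.findContours(m.astype(np.uint8),0,1); c=max(cs,key=cv2.contourArea)[:,0,:]+[308,112]
print("rib",c.min(0),c.max(0),"z104",rect(cal,c,104),"z68",rect(cal,c,68))
hsv=cv2.cvtColor(im,cv2.COLOR_RGB2HSV)
print("plate edge cols@338", im[225:248,338].mean(1).round(), "row205", im[205,285:390].mean(1).round().tolist())
print("gold hsv",hsv[339,317],hsv[345,322])
E
python3 -c "
import cv2;im=cv2.imread('pics/w1.png')[90:370,260:400];cv2.imwrite('pics/w1c.png',cv2.resize(im,None,fx=2,fy=2,interpolation=cv2.INTER_CUBIC))"
```

```text
line (array([678.2132297 , -24.30481036]), np.float64(-37.360745787290796), np.float64(-11.733041838655438), np.float32(92.5458))
line (array([646.67270308, -26.50926376]), np.float64(-38.76056979791241), np.float64(-14.407298166168474), np.float32(92.310745))
orange [335. 147.] 281 z68 [657.7  61.1  85.   70.  -86.2] z20 [659.7  58.   95.7  78.8 -86.2]
orange [317. 339.] 92 z68 [ 638.1 -182.5   58.7   27.6  -58. ] z20 [ 637.6 -216.1   66.1   31.1  -58. ]
orange [295. 397.] 86 z68 [ 606.4 -280.3   50.4   22.   -17.7] z20 [ 602.  -326.2   56.7   24.8  -17.7]
rib [329 130] [342 173] z104 [657.1  60.9  41.8  11.8 -85.8] z68 [658.7  58.4  46.1  13.  -85.8]
plate edge cols@338 [ 75.  78.  76.  79.  75.  75.  74.  74.  74.  73.  66.  66.  72.  78.
  96. 109. 119. 119. 117. 119. 117. 119. 119.] row205 [100.0, 96.0, 95.0, 94.0, 94.0, 94.0, 94.0, 93.0, 87.0, 77.0, 76.0, 77.0, 77.0, 76.0, 80.0, 75.0, 76.0, 76.0, 77.0, 79.0, 79.0, 80.0, 81.0, 79.0, 77.0, 77.0, 69.0, 58.0, 51.0, 51.0, 50.0, 51.0, 52.0, 52.0, 51.0, 52.0, 57.0, 80.0, 108.0, 102.0, 65.0, 50.0, 52.0, 49.0, 52.0, 51.0, 52.0, 50.0, 50.0, 51.0, 52.0, 49.0, 50.0, 50.0, 52.0, 53.0, 53.0, 51.0, 51.0, 55.0, 63.0, 82.0, 127.0, 153.0, 119.0, 75.0, 67.0, 65.0, 63.0, 62.0, 62.0, 61.0, 63.0, 64.0, 62.0, 63.0, 69.0, 76.0, 79.0, 77.0, 77.0, 78.0, 79.0, 80.0, 78.0, 78.0, 76.0, 76.0, 72.0, 72.0, 70.0, 69.0, 72.0, 83.0, 92.0, 94.0, 96.0, 95.0, 95.0, 95.0, 95.0, 95.0, 94.0, 95.0, 95.0]
gold hsv [ 23 158 246] [ 21 162 237]
```

View pics/w1c.png

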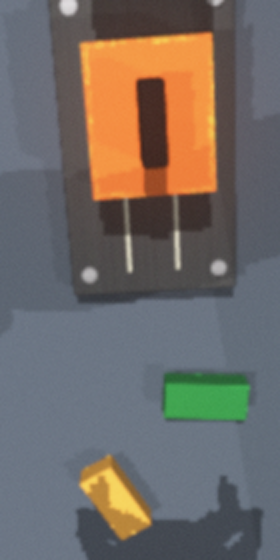

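Crop confirms it: the gold bar's top face shows, and the black rib is centred on the roof. The station axis is ≈92.4°, with its origin ≈(658.6, 66). Grasping and moving the cover.

```bash
python3 - <<'E'
from h import *
def st(l): s=bot.state(); print(l,round(s["t"],2),s["position"].round(1),s["contact_force"].round(1),round(s["grip_width"],1))
bot.goto((657.3,61,190),[-90,0,-86]); st("above")
bot.move_straight((657.3,61,94),v=80); st("at")
close(50); st("closed")
bot.move_straight((657.3,61,110),v=40); st("16 up")
bot.move_straight((657.3,61,180),v=80); st("up")
snap("side","s2")
bot.move_straight((515,60,180),v=150); snap("wrist","w2"); st("over")
bot.move_straight((515,60,82),v=100); st("low")
f0=bot.state()["contact_force"][2]
for z in range(80,68,-1):
    bot.move_straight((515,60,z),v=30)
    if bot.state()["contact_force"][2]-f0>2: break
st("down"); release(); st("open"); bot.move_straight((515,60,190),v=120)
bot.goto((640,-60,330),[-90,0,-90]); snap("wrist","w3"); snap("side","s3"); snap("top","t3"); st("end")
c=viewer.calibration("wrist"); np.savez("w3cal.npz",**c)
E
python3 -c "
import cv2,numpy as np
a=cv2.resize(cv2.imread('pics/w3.png'),None,fx=.8,fy=.8);b=cv2.imread('pics/s3.png')[180:380,180:480]
o=np.zeros((384,812-0,3),np.uint8)[:, :800]; o[:,:512]=a; o[:192,512:]=cv2.resize(b,(288,192));o[192:384,512:]=cv2.resize(cv2.imread('pics/s2.png')[180:380,180:480],(288,192)); cv2.imwrite('pics/m3.png',o)"
```

```text
above 3.6 [658.   60.3 191.5] [ 0.5 -0.4  0.8] 85.5
at 4.95 [657.6  61.1  94.6] [-0.6  0.   0.8] 85.8
closed 5.6 [657.2  60.9  93.8] [ 0.2  0.1 -1. ] 13.3
16 up 6.15 [657.4  61.  110.2] [-0.2 -0.3 -2.1] 12.7
up 7.17 [657.   60.8 179.4] [ 0.4  0.  -1.4] 12.9
over 8.38 [515.6  60.  180. ] [-0.4 -0.5 -0.2] 13.3
low 9.51 [515.5  60.1  82.6] [-0.1 -0.1  0. ] 13.1
down 11.51 [515.1  60.1  73.7] [-4.9 -0.9  9.6] 13.2
open 12.2 [515.  60.  73.] [-0.3 -0.7  0.2] 84.8
end 14.37 [639.3 -58.6 329.4] [-0.2  0.   0.1] 85.3
```

View pics/m3.png

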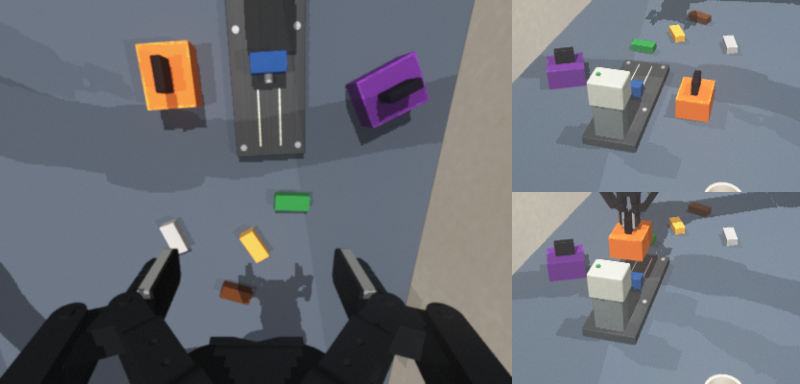

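The cover stands upright on the bench, clear of the station. Block (335,77), plunger (335,97), both lines and the gold bar (317,307) are visible in full-scale pixels. Measuring them.

```bash
python3 - <<'E'
from m1 import *
im=cv2.imread("pics/w3.png")[:,:,::-1].copy(); cal=dict(np.load("w3cal.npz"))
print("cam",-cal["R"].T@cal["t"].ravel())
for l in station(im,cal,(308,368,100,192)): print("line",l)
for c in blobs(im,(105,150,60),(125,255,255),50)[:2]: print("blue",c.min(0),c.max(0),rect(cal,c,50),rect(cal,c,20))
for lo in (100,):
  for c in blobs(im,(17,100,lo),(28,255,255),50)[:3]: print("gold",c.mean(0).round(),rect(cal,c,20),rect(cal,c,0))
for c in blobs(im,(3,150,80),(16,255,255),50)[:3]: print("orange",c.mean(0).round(),rect(cal,c,48))
g=cv2.resize(im[270:340,285:350],None,fx=5,fy=5,interpolation=cv2.INTER_CUBIC)
g2=cv2.resize(im[55:200,285:385],None,fx=4,fy=4,interpolation=cv2.INTER_CUBIC)
o=np.zeros((580,725,3),np.uint8); o[:350,:325]=g; o[:580,325:725]=g2; cv2.imwrite("pics/m4.png",o[:,:,::-1])
im,cal=snap("top")
for c in blobs(im,(15,120,100),(28,255,255),40)[:2]: print("top gold",c.mean(0).round(),rect(cal,c,20))
E
```

```text
cam [640.95267879  27.49580238 449.74206075]
line (array([676.36393183,   6.23668955]), np.float64(-37.97666128435007), np.float64(45.79287576528454), np.float32(93.23925))
line (array([644.5322732 ,   4.82767285]), np.float64(-39.38484301901477), np.float64(43.447600907137364), np.float32(93.433846))
blue [312  63] [357  91] [655.6  77.   47.9  26.1   2.5] [656.7  80.7  51.5  28.1   2.5]
gold [318. 306.] [ 637.4 -219.    66.4   31.8  -58.8] [ 637.2 -230.5   69.4   33.3  -58.8]
gold [182. 117.] [474.9  37.   46.1   6.  -82.5] [467.2  37.5  48.2   6.3 -82.5]
gold [231.  61.] [539.9  96.3  29.3  12.7 -55.2] [535.2  99.5  30.6  13.3 -55.2]
orange [216.  88.] [521.9  58.9  83.1  77.9 -85.7]
orange [294. 370.] [ 604.4 -303.6   52.9   25.1  -17.7]
top gold [119. 289.] [537.6 403.9  33.1  30.3   2.9]
top gold [  7. 321.] [476.9 611.   20.7  18.7 -89.7]
```

View pics/m4.png

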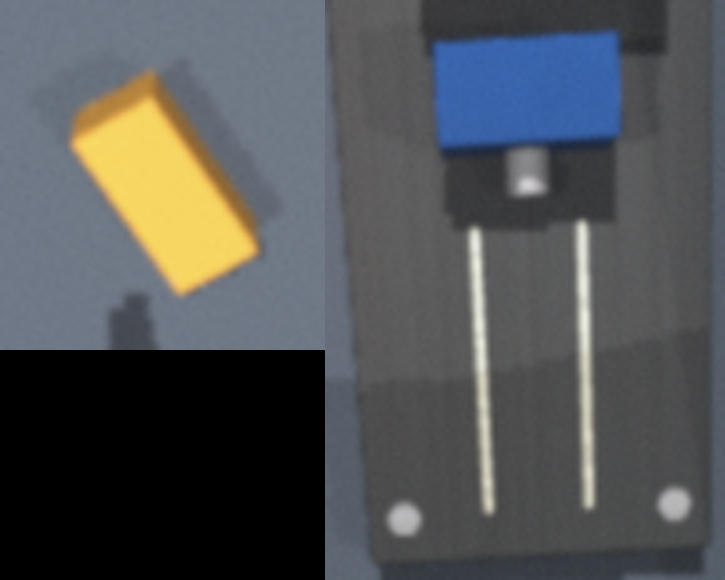

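Crop: top-face corners of the bar at about (299.4,298.6), (315.6,289.4), (336.6,320), (321.4,329.2); the plunger lies on the mid-line of the white lines. Station axis 93.35°, origin ≈(657.0, 64.9); the block gives y ≈64, which agrees. Grasping the bar.

```bash
cat > g.py <<'E'
from h import *
A=np.radians(93.35); U=np.array([np.cos(A),np.sin(A),0]); O=np.array([657.0,64.9,0])
def P(y,z): return O+U*y+[0,0,z]
ORI=[-90,0,-86.65]
def st(l): s=bot.state(); print(l,round(s["t"],2),s["position"].round(2),s["contact_force"].round(1),s["moment"].round(2),round(s["grip_width"],1))
E
python3 - <<'E'
from g import *
cal=dict(np.load("w3cal.npz"))
q=ray(cal,[(299.4,298.6),(315.6,289.4),(336.6,320),(321.4,329.2)],20)[:,:2]
c=q.mean(0); d=(q[2]+q[3]-q[0]-q[1])/2; e=(q[1]+q[2]-q[0]-q[3])/2; a=np.degrees(np.arctan2(d[1],d[0])); print(c,a,np.linalg.norm(d),np.linalg.norm(e))
bot.goto((*c,120),[-90,0,a]); st("above")
bot.move_straight((*c,24),v=80); st("at")
close(80); st("closed")
bot.move_straight((*c,50),v=60); st("lift")
bot.move_straight((*c,110),v=100)
bot.goto(P(-62,110),ORI); st("over"); snap("wrist","w5"); np.savez("w5cal.npz",**viewer.calibration("wrist"))
E
```

```text
[ 638.73540555 -223.37570864] -58.07414606439797 59.10155532244462 27.333366936620685
above 15.45 [ 639.6  -222.11  121.35] [-0.6  1.   0.1] [-0.05 -0.03 -0.02] 85.8
at 16.8 [ 639.13 -223.45   24.65] [-0.4  0.6  0.3] [ 0.03 -0.08  0.02] 85.1
closed 17.37 [ 638.76 -223.74   24.51] [-2.6 -1.2  5.6] [-0.2   0.63  0.03] 26.3
lift 17.95 [ 638.71 -223.41   50.06] [-0.6 -0.8 -5. ] [0.02 0.04 0.  ] 25.9
over 19.61 [660.48   2.01 109.36] [ 0.2 -0.2 -4.4] [-0.13  0.02  0.06] 25.8
```

View pics/w5.png

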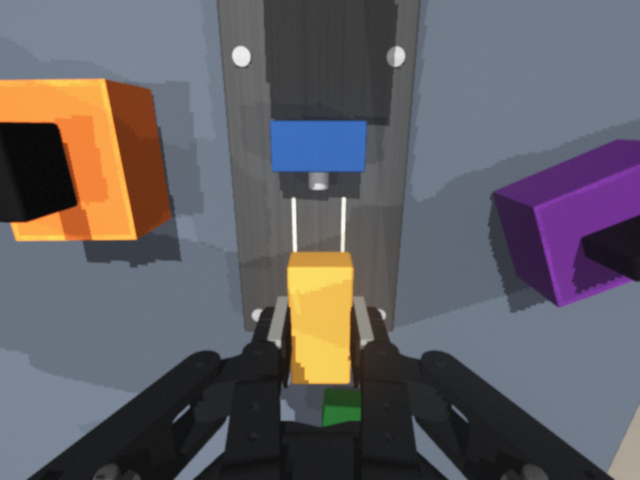

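The bar is held straight, centred between the lines (bar axis x≈320 px, plunger 318 px). Its end at row 252 is well short of the plunger at row 190. Lowering onto the plate, then easing in with force checks.

```bash
python3 - <<'E'
from g import *
bot.move_straight(P(-62,50),v=60); bot.dwell(.3)
f0=np.mean([bot.state()["contact_force"] for _ in range(3)],0); st("z50")
for z in np.arange(47,41,-.5):
    bot.move_straight(P(-62,z),v=20)
    if bot.state()["contact_force"][2]-f0[2]>4: break
st("touch"); z+=.4; bot.move_straight(P(-62,z),v=20); bot.dwell(.4); st("placed"); print("z",z)
snap("wrist","w6"); np.savez("w6cal.npz",**viewer.calibration("wrist"))
bot.move_straight(P(-46,z),v=15); bot.dwell(.1)
f0=np.mean([bot.state()["contact_force"] for _ in range(3)],0); st("pre")
for y in np.arange(-45,-27,1):
    bot.move_straight(P(y,z),v=10)
    s=bot.state(); f=-(s["contact_force"]-f0)@U; print(y,round(f,1),round(float((s["position"]-O)@U),2))
    if f>13: break
st("end"); print(bot.state()["t"]); np.save("yz.npy",[y,z,*f0])
E
```

```text
z50 21.11 [660.72   2.93  50.19] [ 0.   0.4 -4.3] [-0.    0.01 -0.  ] 26.2
touch 22.91 [660.71   3.03  44.52] [-3.  -1.1  3.8] [-0.13  0.78 -0.  ] 26.0
placed 23.56 [660.69   3.06  44.5 ] [-1.5  0.7  2.5] [-0.04  0.5  -0.05] 25.9
z 44.4
pre 24.93 [659.76  19.07  44.49] [ 0.6 -2.8  3.7] [-0.82 -0.06  0.05] 26.1
-45 2.3 -45.21
-44 2.5 -44.24
-43 1.8 -43.23
-42 3.5 -42.75
-41 4.9 -42.42
-40 5.4 -41.78
-39 6.0 -40.97
-38 6.4 -40.13
-37 6.6 -39.34
-36 7.8 -38.53
-35 9.2 -37.78
-34 8.9 -36.89
-33 8.8 -36.15
-32 9.4 -35.34
-31 10.7 -34.52
-30 12.0 -33.67
-29 11.4 -32.91
-28 12.1 -32.09
end 29.43 [658.95  32.87  44.5 ] [ -0.8 -15.    6.7] [-3.05  0.25  0.01] 26.2
29.425
```

```bash
python3 - <<'E'
from g import *
y,z,*f0=np.load("yz.npy")
for k in range(24):
    y+=.5; bot.move_straight(P(y,z),v=8)
    s=bot.state(); f=-(s["contact_force"]-f0)@U; print(y,round(f,1),round(float((s["position"]-O)@U),2))
    if f>26: break
bot.dwell(.5); st("end"); np.save("yz.npy",[y,z,*f0])
bot.dwell(.5); st("rest"); snap("wrist","w7"); snap("side","s7"); np.savez("w7cal.npz",**viewer.calibration("wrist"))
im=cv2.imread("pics/w7.png"); s=cv2.imread("pics/s7.png")
o=np.zeros((480,800,3),np.uint8); o[:,:480]=im[:,80:560]; o[:240,480:]=cv2.resize(s[200:350,230:430],(320,240)); cv2.imwrite("pics/m7.png",o)
E
```

```text
-27.5 12.2 -31.86
-27.0 12.9 -31.46
-26.5 12.1 -31.05
-26.0 12.8 -30.84
-25.5 14.1 -30.79
-25.0 15.8 -30.8
-24.5 17.6 -30.78
-24.0 18.6 -30.76
-23.5 19.5 -30.75
-23.0 20.5 -30.74
-22.5 21.4 -30.7
-22.0 23.4 -30.66
-21.5 24.5 -30.67
-21.0 25.9 -30.66
-20.5 26.4 -30.66
end 33.67 [658.91  34.32  44.5 ] [ -2.8 -29.2  12.9] [-6.16  0.72  0.31] 26.0
rest 34.17 [658.89  34.31  44.49] [ -2.7 -29.6  11.7] [-6.12  0.68  0.37] 25.8
```

View pics/m7.png

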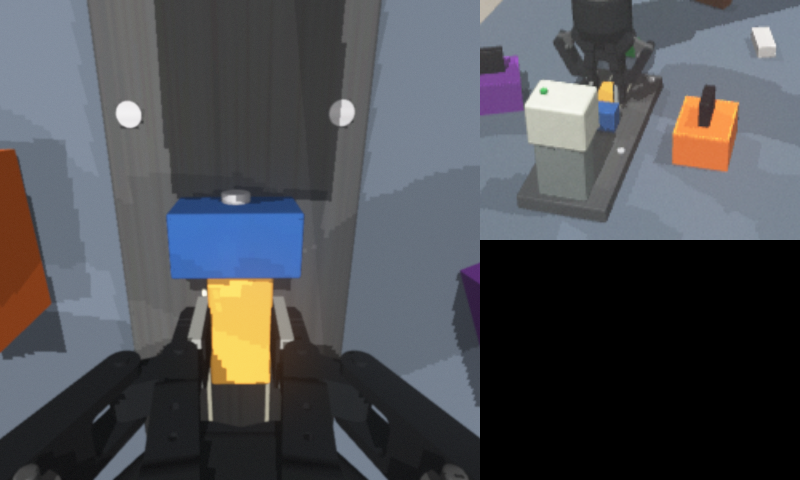

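The bar's end sits against the blue block, between the fingers, straight and centred within about 4 px (≈2 mm). The plunger has come out at the back of the block, the position stopped dead at −30.7 mm while the force rose, and the cover is upright. Handing in.

```bash
python3 - <<'E'
from g import *
print(bot.state()["ee_rot"]); st("final"); bot.close_job()
E
```

```text
[-90.08740019  -0.69407992 -87.06119307]
final 34.27 [658.86  34.35  44.46] [ -3.6 -30.1  12.4] [-6.12  0.66  0.3 ] 25.8
the job is handed in; nothing more can be done
```

The job is handed in at 34.3 s of the 67 s allowed; no verdict was reported.

- **Cover:** I lifted it off by its rib and stood it on the bench about 140 mm to the side of the station. The last side picture still shows it upright.
- **Gold bar:** I gripped it across its sides, laid it on the plate between the lines, and eased it against the plunger in 0.5–1 mm steps. It stopped dead about 12 mm after touching the plunger, and the plunger's end showed at the back of the block.
- **Final hold:** The fingers are still pushing with about 27 N above the reading before contact. I estimate about 15 N of that on the block, after the spring's 9 N and some friction. The tool is within 0.7° of level and 0.4° of the station's axis.
- **Disagreements:** The last picture puts the bar about 2 mm off the block's middle, inside the 9 mm allowed. The bar also presses on the plate with about 16 N (estimated) more than intended, because the push levers it down.
- **Not measured:** I never read the plunger travel or the block force directly. The silver bar, crucible and weight were not re-measured at the end. The arm did not go near the crucible or weight, and nothing I saw suggested it touched the silver bar.

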